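# Hold the sprung contact probe down on a specimen

## Robot

A 6-joint arm with a two-finger parallel gripper is mounted at the origin on a cart in front of the work surface, level with it; the furniture and walls round the work are solid. World frame = base frame: x ahead of the robot, y to its left, z up, the work surface at z = 0. Lengths are in mm, angles in rad, forces in N, time in s.
With the tool pointing down it reaches from about 250 to 800 mm from the base axis. Payload 3.9 kg.
Tool frame: the origin (TCP) lies on the centre line of the jaws, within the pads' length; the fingertips stand 14 mm ahead of it and the grasp point (between the pads) lies 5 mm behind it; z points along the fingers, x is the direction in which the jaws open and shut, and the axes are right-handed (so a half turn about z gives the same grasp; the last joint's range is limited). The gripper opens to 85 mm and grips with 20 to 120 N. Pads are 22 mm wide; open, the fingers measure 114 mm over their backs; the gripper's body (76 mm by 85 mm) begins 54 mm behind the grasp point. The pads swing forward as they close: fully open they stand 13 mm farther back than shut.
Start: joints at [-1.236, 0.26, -0.138, 1.173, 0, 1.571], TCP at [172.5, -495.842, 245.304] pointing down, gripper open.
Joint ranges: [-2.78, 2.78], [-0.83, 1.72], [-1.28, 1.37], [-1.9, 2.12], [-1.57, 1.48], [-3.14, 3.14]. Speed limits (rad/s): [2.57, 2.57, 3.14, 3.14, 3.14, 3.14].

## Interface

Orientations are given as a unit quaternion [x, y, z, w].
In Python, from cell import env gives the robot as it stands. The module is installed in compiled form; this text tells all that it offers.
- The arm moves only by the tool send_rows, never from a script. Its argument "steps" is one flat list of numbers, 7 for each row, row after row: the shift along the world's x, y, z in mm, then the turn, a rotation vector about the world's x, y, z in degrees, then the closure in counts, from 0 (fully open) to 255 (shut). In form: [dx, dy, dz, wx, wy, wz, grip, dx, dy, dz, wx, wy, wz, grip, ...]. A call has exactly 8 rows; each row shifts and turns the commanded pose from where the row before left it; what a row does not reach is not made up. A row lasts 1/12 s, in which the tool goes at most 41.7 mm and 7.16 degrees, less where a joint would pass 70% of its speed; a pose out of reach is approached as far as the arm can. A call is refused whole if a number of a shift passes 41.7 or a number of a turn 7.16, either way. A call with a gripper value outside its range is refused whole. The fingers move at their own pace and stop on an object; the grip force is fixed at half the most. Time passes only in rows, so rows that do not move let the fingers close, or fill a call up. It gives the time, the measured TCP pose, the force and the opening at its end, in the units of the state.
- env.get_obs(): the state, without advancing time (a new reading comes with each control period).
- env.grab_frame(name): name is "scene" or "top" or "wrist"; returns a dict with "color" (480x640x3 uint8, red, green, blue), "K" (3x3 intrinsics, pixels), "pose" (4x4, takes a point from camera to world coordinates); the wrist camera has in their place "T_tool_cam" (4x4, takes a point from camera to tool coordinates, whose origin is the TCP and whose axes are the tool frame's). Camera axes: x right, y down, z forward; pixel columns grow to the right and rows downward; lengths in mm; the calibration is good to about 2 mm. A picture is of the moment at which its call begins: read the wrist's pose just before it. There is no depth.
- env.hand_in(): hands the job in, once; it reports no verdict.
The state is a dict: "time": time; "joints": joint angles; "qd": joint speeds; "joint_efforts": joint torques, N m; "position": TCP position; "orientation": TCP orientation; "contact_force": force on the tool from outside, world axes, zero at the start; "wrist_torque": the same for the moment, N m; "grip_width": finger opening in mm.
Only numpy, scipy, OpenCV 4.12 (cv2) and the standard library are available. Lean on these libraries where they do the work, as an engineer would, in place of code of your own. Each camera call takes 0.05 s, during which the arm holds its last target.

## Task

Take the widest of the three round mounted specimens and set it upright, centred on the narrow raised anvil of the probe stand, and let it go, leaving the two smaller specimens where they are. Then swing the stand's arm by its handle bar steadily over and down against its spring until it is fully at its stop, so that the probe comes down gently on the middle of the specimen, and finish while still holding it there for the reading: do not let go of the arm at the end.

Things in the scene. Friction and masses are not known exactly. Their poses are not given: they have to be found in the camera images.
- specimen_6: The specimen to test: black disc with a polished metal section in its top face, 40 mm diameter, 21 mm high, about 30 g (0.02 to 0.045 kg), loose, standing face up on the worktop. Origin: centre of its underside, z up.
- specimen_8: A smaller black mounted specimen, 32 mm diameter, 15 mm high, loose on the worktop; to be left alone. Origin: centre of its underside.
- specimen_4: A smaller black mounted specimen, 30 mm diameter, 25 mm high, loose on the worktop; to be left alone. Origin: centre of its underside. The three specimens swap places from start to start.
- probe_stand: The contact-probe stand, fixed to the worktop: grey base plate 236 x 96 mm, top 20 mm up, carrying a spot anvil in front, a two-cheeked hanger 112 mm behind it (about 145 mm high), and a small readout behind that. Origin: underside of the base, on the anvil's axis; its x axis points from the anvil to the hanger (roughly away from the robot), its y axis is parallel to the arm's hinge, z up.
- anvil_top (a point): Centre of the anvil's flat round top, 26 mm diameter, 60 mm above the worktop; no rim. The specimen's underside goes here and overhangs all round. The post below is 20 mm thick. When the arm is level, the probe is on this axis.
- hinge_mid (a point): Centre of the arm's hinge, 112 mm above the worktop and 112 mm behind the anvil's axis (+x of the stand). The hinge axis is level, along the stand's y.
- probe_arm (a joint): Hinge angle of the cage arm (two plates, 42 mm wide over all, 18 mm deep, to 135 mm from the hinge, then the handle). 0: sprung back at rest, upright, leaning 15 deg away from the anvil; grows as the handle is pulled over the anvil and down, to the stop at 1.833, arm level. The spring pulls the handle back with about 1 N at rest, 5 N at the stop, and 3 N more once the probe presses.
- handle_mid (a point): Middle of the round black grip bar of the arm's stirrup handle, 18 mm thick, 74 mm long, level and parallel to the hinge. 175 mm from the hinge axis: at rest 281 mm above the worktop and 45 mm behind the hinge (+x of the stand), at the stop 112 mm up and 63 mm in front of the anvil's axis. Between bar and arm is an opening 72 mm wide, 30 mm deep. The bar is fixed to the arm and turns with it.
- probe_tip: Round-ended sprung probe, 11 mm thick, sticking out of the arm's underside 112 mm from the hinge. Origin: its point, 36 mm below the arm's centre line when free; it can be pushed in 8 mm. With the specimen on the anvil it touches about 0.045 rad before the stop and at the stop is pushed in 5 mm, pressing with about 4.5 N.
There are look-alikes about, which are no part of the job. Leave any turquoise or yellow look-alike of the specimen_6 alone.

How it is judged (in metres and radians):
On the way:
1. the widest specimen stands upright and centred on the anvil, let go, with the arm still up (horizontal distance between specimen_6 and anvil_top below 0.008 m and height (world z) of specimen_6 between 0.057 and 0.063 m and angle between specimen_6's own z axis and vertical below 0.08 rad and contact force between the fingers and specimen_6 below 0.1 N and linear speed of specimen_6 below 0.02 m/s and value of joint probe_arm below 0.3 rad), for 0.2 s.
At the end, for the whole second after the job is handed in: The robot still holds the arm (over 1 N) with the arm within 0.038 rad of its stop and the probe on the specimen with over 2 N; the specimen is still, upright within 0.08 rad, within 8 mm of the anvil's axis, its underside 57 to 63 mm up, and not touched by the fingers (value of joint probe_arm above 1.795 rad and contact force between probe_tip and specimen_6 above 2 N and horizontal distance between specimen_6 and anvil_top below 0.008 m and height (world z) of specimen_6 between 0.057 and 0.063 m and angle between specimen_6's own z axis and vertical below 0.08 rad and contact force between the fingers and specimen_6 below 0.1 N and contact force between any of the fingers, the arm and probe_arm above 1 N and linear speed of specimen_6 below 0.02 m/s); the arm keeps its last pose, push and grip.
It fails at once if a smaller specimen is moved more than 15 mm (distance of any of specimen_8, specimen_4 from where it was at the start of the episode above 0.015 m).
It fails at once if the probe is slammed down: the arm turns faster than 2 rad/s in the last 0.2 rad before the stop (value of joint probe_arm above 1.63 rad and velocity of joint probe_arm above 2 rad/s).
It also fails if it takes over 72 s, if anything falls off the work surface, if the arm or the gripper's body presses on something with over 40 N, if the wrist force passes 120 N, or if a joint passes its speed limit or range.

## Working session

There is one attempt and no reset: what is moved stays moved. The work goes in short steps, Python scripts to look and compute and a tool call to move; the robot and the scene stay as the last step left them, time stands still between calls to the robot, and variables do not carry over. Pictures are saved under pics/ and viewed, and the job is handed in when it is done.

Besides the shell and the picture viewer there is one more tool, called after "Call:" as name(argument=value, ...), one argument or row to a line, values as JSON. send_rows: Moves the arm, as the interface text tells. Its arguments: {"type":"object","properties":{"steps":{"type":"array"}},"required":["steps"]}

```bash
mkdir -p pics; ls; python3 - <<'E'
from cell import env
import cv2,numpy as np
o=env.get_obs();print(o)
for n in("scene","top","wrist"):
    f=env.grab_frame(n);cv2.imwrite(f"pics/{n}0.png",f["color"][:,:,::-1]);print(n,f["K"].tolist(),np.round(f.get("pose",f.get("T_tool_cam")),4).tolist())
E
```

```text
pics
{'time': 0.0, 'joints': array([-1.23600027e+00,  2.60640505e-01, -1.39378218e-01,  1.17272292e+00,
       -2.35385076e-05,  1.57078907e+00]), 'qd': array([ 2.22574715e-03, -9.95549388e-04, -1.81757315e-05, -7.40426152e-05,
       -1.12647509e-03,  1.01758386e-03]), 'joint_efforts': array([-1.71250631e-03, -4.05676103e+01,  2.53923136e+01,  1.84666493e-02,
       -8.91408172e-05,  9.15048197e-07]), 'position': array([ 172.27619266, -495.2214832 ,  244.48425204]), 'orientation': array([ 8.15040545e-01, -5.79403110e-01, -7.99570528e-04, -5.53974253e-04]), 'contact_force': array([ 0.557276  , -0.03563418, -0.91960252]), 'wrist_torque': array([ 0.00569742, -0.0124912 ,  0.02168345]), 'grip_width': 85.45102879269604}
scene [[471.84872587065536, 0.0, 318.38951100719237], [0.0, 471.84872587065536, 237.78707305913514], [0.0, 0.0, 1.0]] [[-0.4744, -0.4161, 0.7757, -177.5454], [-0.8802, 0.2116, -0.4248, 514.6024], [0.0126, -0.8843, -0.4667, 581.4372], [0.0, 0.0, 0.0, 1.0]]
top [[535.1163783624629, 0.0, 311.4262914084792], [0.0, 535.1163783624629, 237.65015134860877], [0.0, 0.0, 1.0]] [[-0.0038, -0.9868, 0.1622, 263.5884], [-0.9999, 0.0064, 0.0152, 147.923], [-0.016, -0.1621, -0.9866, 1312.4441], [0.0, 0.0, 0.0, 1.0]]
wrist [[357.1936771629886, 0.0, 323.2575722392571], [0.0, 357.1936771629886, 245.9451370195956], [0.0, 0.0, 1.0]] [[1.0, 0.0019, 0.0, 0.2748], [-0.0018, 0.9516, 0.3073, -78.6948], [0.0006, -0.3073, 0.9516, -128.2015], [0.0, 0.0, 0.0, 1.0]]
```

View pics/scene0.png

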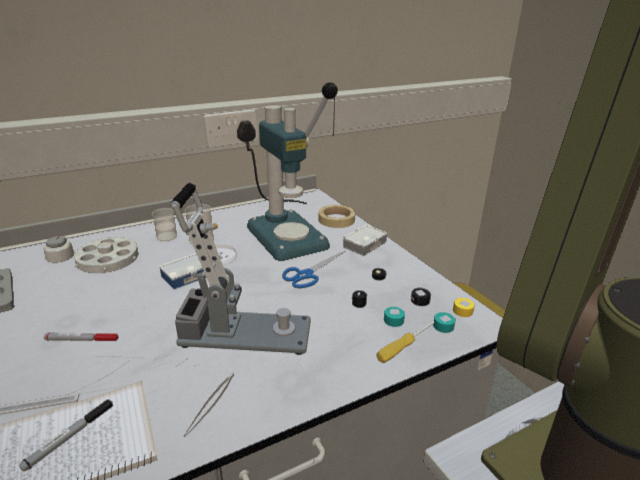

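View pics/top0.png

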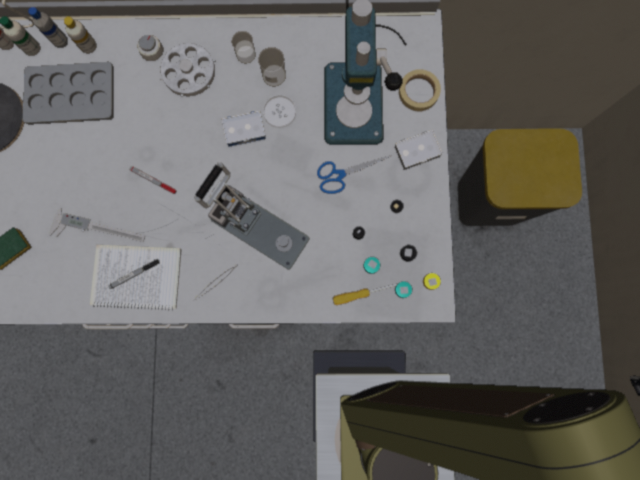

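View pics/wrist0.png

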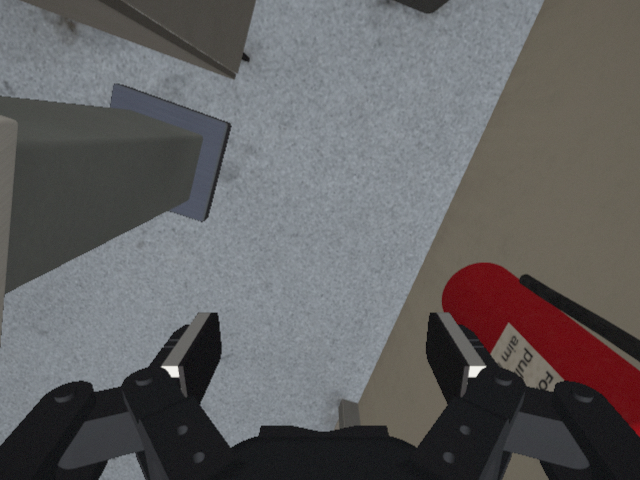

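The scene shows three black discs in the top view: (359,232), (397,206) and (409,253). There are turquoise look-alikes at (372,265) and (403,290), and a yellow one at (432,282). The widest black disc appears to be the one at (409,253). The stand's anvil is at about (284,242) and its handle at about (212,185). Next I'll measure these and check with an enlarged crop.

```bash
cat > h.py <<'E'
import numpy as np,cv2
from scipy.spatial.transform import Rotation as R
def ray(K,T,uv,z):
    d=T[:3,:3]@np.linalg.inv(K)@np.array([uv[0],uv[1],1.]);o=T[:3,3]
    return o+d*(z-o[2])/d[2]
def proj(K,T,p):
    c=np.linalg.inv(T)@np.append(p,1);q=K@c[:3];return q[:2]/q[2]
E
python3 - <<'E'
from h import *
from cell import env
f=env.grab_frame("top");c=f["color"];K=f["K"];T=f["pose"]
g=c.max(2)
m=((g<70)*255).astype(np.uint8)
m[:, :340]=0; m[:190]=0;m[300:]=0;m[:,450:]=0
n,l,s,ce=cv2.connectedComponentsWithStats(m)
for i in range(1,n):
    if s[i,4]>20:
        x,y,w,h,a=s[i]; cc=(x+w/2-.5,y+h/2-.5)
        p=ray(K,T,cc,20);print(s[i],cc,p.round(1), 'w mm',w*np.linalg.norm(T[:3,3]-p)/K[0,0])
cr=c[190:310,340:450];cv2.imwrite("pics/crop1.png",cv2.resize(cr,None,fx=5,fy=5,interpolation=cv2.INTER_CUBIC)[:,:,::-1])
cr=c[155:275,185:315];cv2.imwrite("pics/crop2.png",cv2.resize(cr,None,fx=5,fy=5,interpolation=cv2.INTER_CUBIC)[:,:,::-1])
f=env.grab_frame("scene");c=f["color"]
cr=c[180:360,165:325];cv2.imwrite("pics/crop3.png",cv2.resize(cr,None,fx=3.3,fy=3.3,interpolation=cv2.INTER_CUBIC)[:,:,::-1])
cr=c[250:370,330:490];cv2.imwrite("pics/crop4.png",cv2.resize(cr,None,fx=5,fy=5,interpolation=cv2.INTER_CUBIC)[:,:,::-1])
E
```

```text
[391 200  12  13  95] (np.float64(396.5), np.float64(206.0)) [553.8 -42.2  20. ] w mm 30.00908342455797
[353 227  12  12 100] (np.float64(358.5), np.float64(232.5)) [488.1  52.5  20. ] w mm 29.494672148293574
[400 245  17  16 140] (np.float64(408.0), np.float64(252.5)) [437.9 -66.7  20. ] w mm 41.988602406327836
```

View pics/crop1.png

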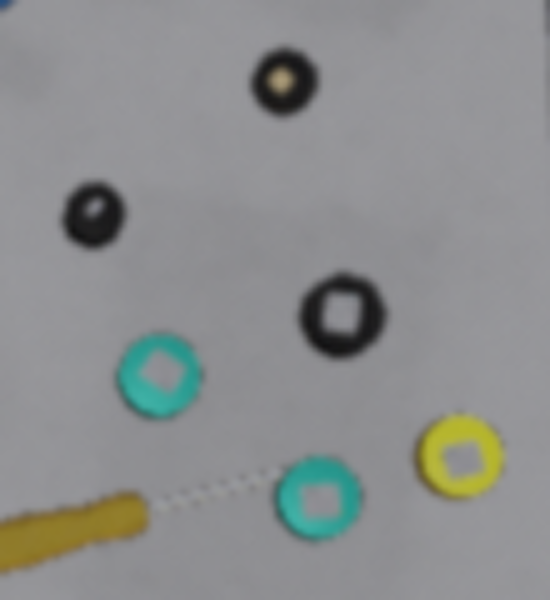

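View pics/crop2.png

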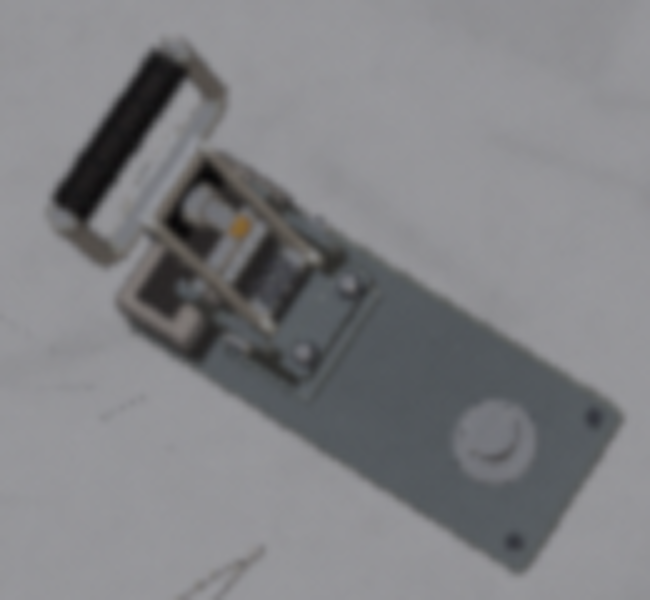

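View pics/crop3.png

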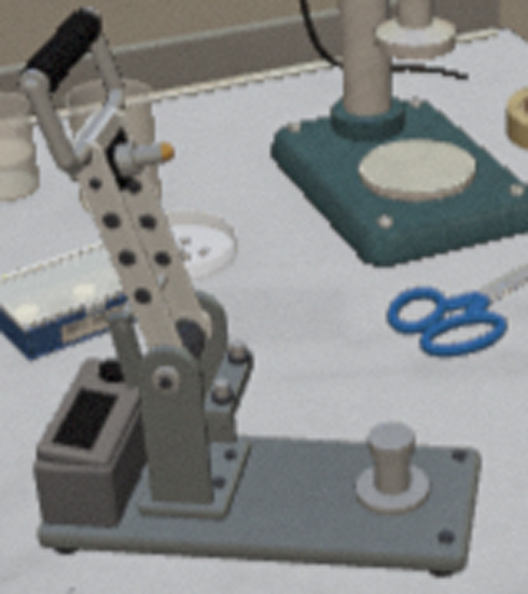

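View pics/crop4.png

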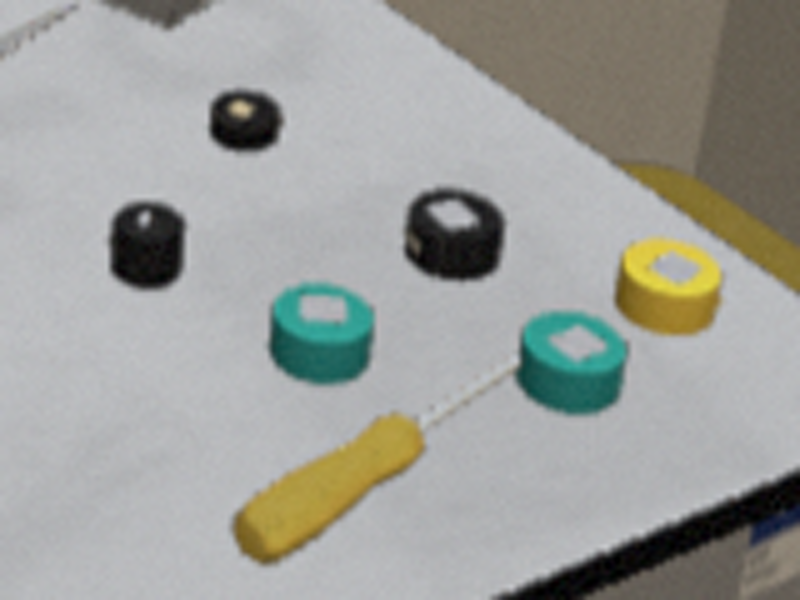

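specimen_6 is the black disc at top (408,252), 42 mm measured. The other black discs, at (359,232) and (397,206), measure about 30 mm. The turquoise and yellow discs are decoys. Next is the stand's pose.

```bash
python3 - <<'E'
from h import *
from cell import env
f=env.grab_frame("top");K=f["K"];T=f["pose"];s=env.grab_frame("scene");Ks=s["K"];Ts=s["pose"]
A=ray(K,T,(185+495/5-.5,155+434/5-.5),60);H=ray(K,T,(185+120/5-.5,155+135/5-.5),281)
A2=ray(Ks,Ts,(283.2,311.0),60);H2=ray(Ks,Ts,(184,195),281)
print(A,A2,H,H2)
for a,h in((A,H),(A2,H2)): d=h-a;print(np.hypot(*d[:2]),np.degrees(np.arctan2(d[1],d[0])))
# mask of lighter anvil top in both images; base outline
c=f["color"];hsv=cv2.cvtColor(c,cv2.COLOR_RGB2HSV)
m=((hsv[:,:,1]>25)&(hsv[:,:,2]<130)&(hsv[:,:,2]>60)).astype(np.uint8)*255
m[:150]=0;m[280:]=0;m[:,:185]=0;m[:,318:]=0
m=cv2.morphologyEx(m,cv2.MORPH_OPEN,np.ones((3,3)))
cs,_=cv2.findContours(m,cv2.RETR_EXTERNAL,2);k=max(cs,key=cv2.contourArea)
cv2.imwrite("pics/mask.png",m)
w=np.array([ray(K,T,p[0],20)[:2] for p in k]).astype(np.float32);r=cv2.minAreaRect(w);print(r,cv2.boxPoints(r))
# spec in scene
sc=s["color"];m=((sc.max(2)<75)*255).astype(np.uint8);m[:280]=0;m[310:]=0;m[:,:405]=0;m[:,435:]=0
ys,xs=np.nonzero(m);print(xs.min(),xs.max(),ys.min(),ys.max())
# metal section centroid ->top face centre 
print(ray(Ks,Ts,(330+455/5-.5,250+213/5-.5),21), ray(K,T,(340+342/5-.5,190+315/5-.5),21))
E
```

```text
[461.10989612 233.49596632  60.        ] [466.07630067 233.24969489  60.        ] [547.92882999 368.66751448 281.        ] [553.0779329  365.70489483 281.        ]
160.65140743046916 57.28789240674238
158.47291251587714 56.70156278507808
((559.5242309570312, 391.7812194824219), (14.436959266662598, 6.998133659362793), 44.8626708984375) [[551.9395  389.16937]
 [556.87604 384.2091 ]
 [567.10895 394.39307]
 [562.1724  399.35333]]
411 429 288 305
[441.76808815 -70.81626705  21.        ] [437.81641724 -66.28468261  21.        ]
```

Call:
send_rows(
  steps=[11,18,0,0,0,5.3,0,11,18,0,0,0,5.3,0,11,18,0,0,0,5.3,0,11,18,0,0,0,5.3,0,11,18,0,0,0,5.3,0,11,18,0,0,0,5.3,0,11,18,0,0,0,5.3,0,11,18,0,0,0,5.3,0],
)

```text
time: 1.02
position: [260.9, -350.9, 245.4]
orientation: [0.97, -0.243, 0.0, 0.0]
contact_force: [0.4, -0.5, -0.6]
grip_width: 85.4
```

Call:
send_rows(
  steps=[11,18,0,0,0,5.3,0,11,18,0,0,0,5.3,0,11,18,0,0,0,5.3,0,11,18,0,0,0,5.3,0,11,18,0,0,0,5.3,0,11,18,0,0,0,5.3,0,11,18,0,0,0,5.3,0,11,18,0,0,0,5.3,0],
)

```text
time: 1.68
position: [348.9, -206.9, 245.4]
orientation: [0.992, 0.124, 0.0, 0.0]
contact_force: [0.5, -0.4, -0.3]
grip_width: 85.5
```

Call:
send_rows(
  steps=[11,18,0,0,0,5.3,0,11,18,0,0,0,5.3,0,11,18,-10,0,0,5.3,0,11,18,-10,0,0,5.3,0,11,18,-10,0,0,5.3,0,11,18,-10,0,0,5.3,0,11,14,0,0,0,5.3,0,11,0,0,0,0,5.3,0],
)

```text
time: 2.35
position: [436.0, -83.5, 204.6]
orientation: [0.88, 0.476, -0.0, -0.001]
contact_force: [-0.8, 0.6, 0.6]
grip_width: 85.2
```

```bash
cat >> h.py <<'E'
def wristT(o,f):
    T=np.eye(4);T[:3,:3]=R.from_quat(o["orientation"]).as_matrix();T[:3,3]=o["position"];return T@f["T_tool_cam"]
def yaw(o):
    M=R.from_quat(o["orientation"]).as_matrix();return np.degrees(np.arctan2(M[1,0],M[0,0])),M[:,2]
E
python3 - <<'E'
from h import *
from cell import env
o=env.get_obs();f=env.grab_frame("wrist");print(o["time"],o["position"],yaw(o),o["joints"])
c=f["color"];cv2.imwrite("pics/w1.png",c[:,:,::-1]);print(proj(f["K"],wristT(o,f),[438,-67,21]))
E
```

```text
2.35 [436.03846752 -83.46930371 204.57392414] (np.float64(56.81168250399498), array([-0.00194332,  0.00151548, -0.99999696])) [-0.18991229  0.14720935 -0.39549558  1.03028587  0.00112139  0.38933164]
[339.83765971 215.16164405]
```

View pics/w1.png

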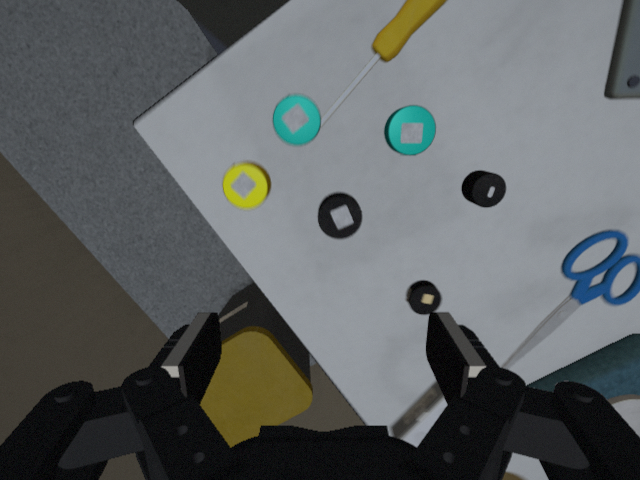

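The wide black disc is at (340,216) in the wrist view, which matches the prediction (339.8,215.2). I'll refine it by its outline.

```bash
python3 - <<'E'
from h import *
from cell import env
o=env.get_obs();f=env.grab_frame("wrist");c=f["color"];K=f["K"];T=wristT(o,f)
m=((c.max(2)<80)*255).astype(np.uint8);m[:185]=0;m[250:]=0;m[:,:305]=0;m[:,375:]=0
cs,_=cv2.findContours(m,cv2.RETR_EXTERNAL,cv2.CHAIN_APPROX_NONE);k=max(cs,key=cv2.contourArea)
e=cv2.fitEllipse(k);print(e)
for z in(21,10.5):
  w=np.array([ray(K,T,p[0],z)[:2] for p in k]).astype(np.float32);print(z,cv2.minEnclosingCircle(w))
E
```

```text
((337.8645324707031, 210.12660217285156), (43.25379180908203, 45.729190826416016), 171.8624725341797)
21 ((437.138671875, -67.952880859375), 20.99517059326172)
10.5 ((439.30511474609375, -68.82437896728516), 21.701313018798828)
```

Call:
send_rows(
  steps=[1,8,-10,0,0,0,0,1,8,-20,0,0,0,0,0,0,-30,0,0,0,0,0,0,-35,0,0,0,0,0,0,-35,0,0,0,0,0,0,-30,0,0,0,0,0,0,-15,0,0,0,0,0,0,0,0,0,0,0],
)

```text
time: 3.12
position: [434.7, -69.8, 27.5]
orientation: [0.882, 0.471, -0.003, -0.002]
contact_force: [0.4, 0.2, 0.2]
grip_width: 85.1
```

```bash
python3 - <<'E'
from h import *
from cell import env
o=env.get_obs();f=env.grab_frame("wrist");print(o["time"],o["position"],yaw(o)[0])
cv2.imwrite("pics/w2.png",f["color"][:,:,::-1]);print(proj(f["K"],wristT(o,f),[438,-67,21]))
f=env.grab_frame("scene");cv2.imwrite("pics/s2.png",cv2.resize(f["color"][180:380,320:520],None,fx=3,fy=3)[:,:,::-1])
E
```

```text
3.1167 [434.68586344 -69.81576479  27.4728204 ] 56.20066406318367
[333.23812458 327.11754757]
```

View pics/w2.png

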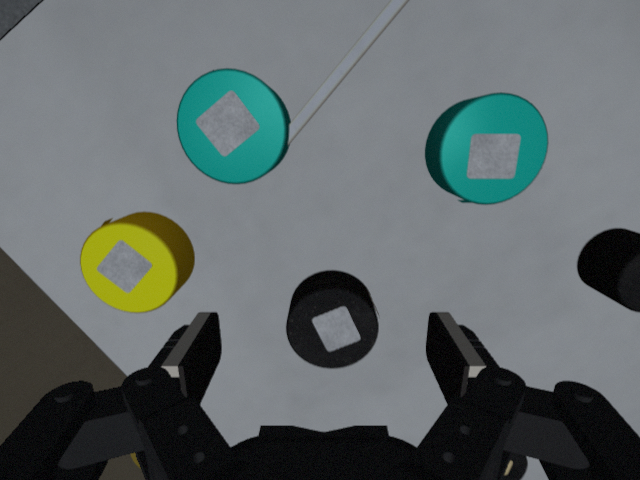

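View pics/s2.png

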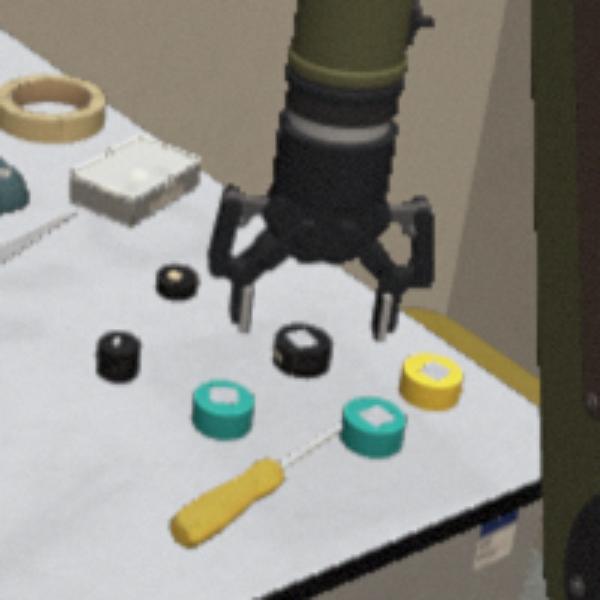

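Call:
send_rows(
  steps=[0,0,0,0,0,0,0,0,0,0,0,0,0,0,0,0,0,0,0,0,0,0,0,0,0,0,0,0,0,0,0,0,0,0,0,0,0,0,0,0,0,0,0,0,0,0,0,0,0,0,0,0,0,0,0,0],
)

```text
time: 3.88
position: [438.5, -69.8, 30.3]
orientation: [0.881, 0.472, 0.0, 0.0]
contact_force: [0.7, 0.2, 0.2]
grip_width: 85.3
```

```bash
python3 - <<'E'
from h import *
from cell import env
o=env.get_obs();f=env.grab_frame("wrist");print(o["time"],o["position"],yaw(o))
c=f["color"];K=f["K"];T=wristT(o,f)
m=((c[:,:,:].min(2)>90)*255).astype(np.uint8);m[:290]=0;m[362:]=0;m[:,:300]=0;m[:,367:]=0
n,l,s,ce=cv2.connectedComponentsWithStats(m);print(s[1:],ce[1:])
i=1+np.argmax(s[1:,4]);print(ray(K,T,ce[i],21))
k=cv2.Canny(c,40,120);cv2.imwrite("pics/w3.png",cv2.resize(c[250:390,260:400],None,fx=4,fy=4)[:,:,::-1])
E
```

```text
3.8833 [438.48206782 -69.82344559  30.34438635] (np.float64(56.38244790680559), array([ 1.18967309e-05,  5.29361598e-06, -1.00000000e+00]))
[[ 307  296   48   44 1339]
 [ 300  338   67   24  600]] [[330.8707991  317.75205377]
 [339.425      355.64833333]]
[438.89425394 -66.22105788  21.        ]
```

View pics/w3.png

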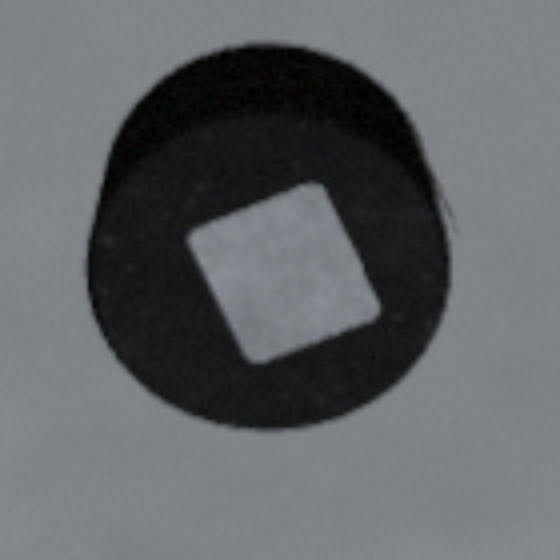

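Call:
send_rows(
  steps=[-1,2,-3,0,0,0,0,0,0,-5,0,0,0,0,0,0,-5,0,0,0,0,0,0,0,0,0,0,60,0,0,0,0,0,0,150,0,0,0,0,0,0,255,0,0,0,0,0,0,255,0,0,0,0,0,0,255],
)

```text
time: 4.6
position: [437.8, -67.8, 17.8]
orientation: [0.881, 0.472, 0.0, 0.0]
contact_force: [-1.1, 0.7, 3.8]
grip_width: 36.8
```

Call:
send_rows(
  steps=[0,0,0,0,0,0,255,0,0,0,0,0,0,255,0,0,0,0,0,0,255,0,0,5,0,0,0,255,0,0,15,0,0,0,255,0,0,25,0,0,0,255,0,0,30,0,0,0,255,0,0,30,0,0,0,255],
)

```text
time: 5.27
position: [436.6, -67.8, 123.1]
orientation: [0.881, 0.472, -0.001, -0.0]
contact_force: [0.0, 0.5, 0.3]
grip_width: 36.7
```

```bash
python3 - <<'E'
from h import *
from cell import env
o=env.get_obs();f=env.grab_frame("wrist");print(o["time"],o["position"],yaw(o),o["grip_width"])
cv2.imwrite("pics/w4.png",f["color"][:,:,::-1])
f=env.grab_frame("scene");cv2.imwrite("pics/s4.png",cv2.resize(f["color"][180:380,320:520],None,fx=3,fy=3)[:,:,::-1])
E
```

```text
5.2667 [436.58594864 -67.76474667 123.13720654] (np.float64(56.38037609643273), array([-1.80641065e-03,  1.43210130e-04, -9.99998358e-01])) 36.706202993046034
```

View pics/w4.png

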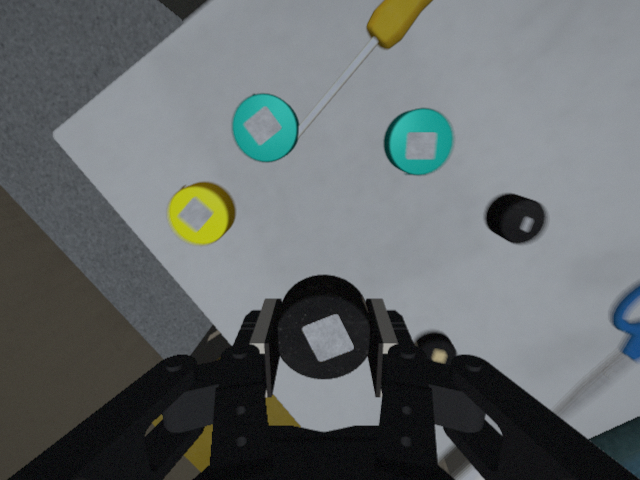

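View pics/s4.png

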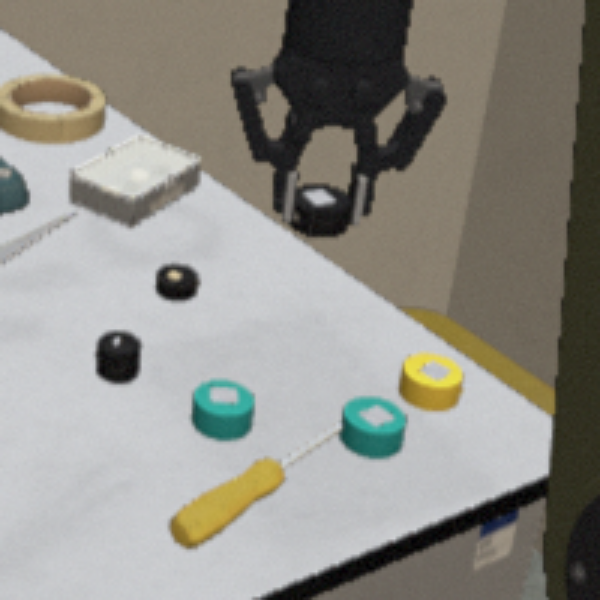

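Call:
send_rows(
  steps=[0,10,20,0,0,0,255,2,20,20,0,0,0,255,2,28,20,0,0,0,255,3,28,18,0,0,0,255,3,28,0,0,0,0,255,3,28,0,0,0,0,255,3,28,0,0,0,0,255,3,28,0,0,0,0,255],
)

```text
time: 6.03
position: [456.1, 131.4, 199.7]
orientation: [0.881, 0.472, -0.0, 0.0]
contact_force: [0.1, 0.5, 0.4]
grip_width: 36.5
```

Call:
send_rows(
  steps=[3,28,0,0,0,0,255,3,28,0,0,0,0,255,0,28,0,0,0,0,255,0,18,0,0,0,0,255,0,0,0,0,0,0,255,0,0,0,0,0,0,255,0,0,0,0,0,0,255,0,0,0,0,0,0,255],
)

```text
time: 6.7
position: [462.1, 231.0, 199.9]
orientation: [0.882, 0.472, -0.001, 0.0]
contact_force: [0.4, -1.3, 0.0]
grip_width: 37.1
```

```bash
python3 - <<'E'
from h import *
from cell import env
o=env.get_obs();f=env.grab_frame("wrist");print(o["time"],o["position"],yaw(o),o["grip_width"])
c=f["color"];cv2.imwrite("pics/w5.png",c[:,:,::-1]);print(proj(f["K"],wristT(o,f),[463,233,60]))
cv2.imwrite("pics/w5b.png",cv2.resize(c[170:390,250:400],None,fx=2.7,fy=2.7)[:,:,::-1])
E
```

```text
6.7 [462.12529858 230.98485606 199.8992688 ] (np.float64(56.3157626462766), array([-9.45381553e-04, -9.16061734e-04, -9.99999134e-01])) 37.05853475904516
[326.23988195 235.95274567]
```

View pics/w5.png

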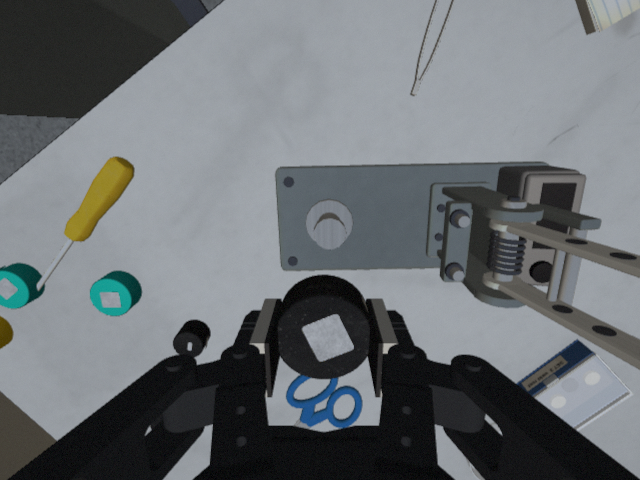

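View pics/w5b.png

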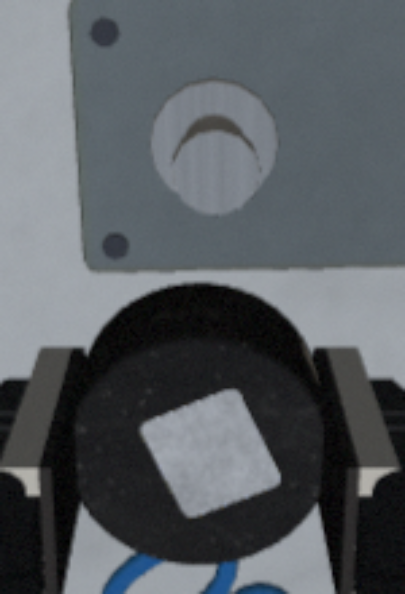

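```bash
python3 - <<'E'
from h import *
from cell import env
o=env.get_obs();f=env.grab_frame("wrist");K=f["K"];T=wristT(o,f);print(o["position"])
A=ray(K,T,(330.0,233.3),60);print("anvil",A)
a=ray(K,T,(280,168),20);b=ray(K,T,(500,164),20);d=b-a;print("yaw edge",np.degrees(np.arctan2(d[1],d[0])))
a=ray(K,T,(285,270),20);b=ray(K,T,(430,268),20);d=b-a;print("yaw edge2",np.degrees(np.arctan2(d[1],d[0])))
Tt=f["T_tool_cam"]
c=f["color"]
# face ellipse centre: left/right extents & bottom
cx=250+(75+324)/2/2.7; 
for cy in (170+(338+564)/2/2.7,):
  p=ray(K,Tt,(cx,cy),17.4-21);print("face centre tool",(cx,cy),p)
  for e in ((cx,170+564/2.7),(250+75/2.7,cy),(250+324/2.7,cy)):print(ray(K,Tt,e,-3.6))
M=R.from_quat(o["orientation"]).as_matrix()
print("spec now world",o["position"]+M@p, "move",(A-(o["position"]+M@p)))
E
```

```text
[462.27044359 230.96830283 200.06935231]
anvil [463.05670975 236.62370595  60.        ]
yaw edge 57.42852966883673
yaw edge2 57.26087598651896
face centre tool (323.8888888888889, 337.03703703703707) [ 0.18117485 -0.24196207 -3.6       ]
[ 0.22871771 19.72712077 -3.6       ]
[-18.23740549  -0.21473047  -3.6       ]
[18.6028609  -0.26919825 -3.6       ]
spec now world [462.17193325 231.25569092 203.66922367] move [   0.8847765     5.36801503 -143.66922367]
```

Call:
send_rows(
  steps=[1,5,0,0,0,0,255,0,0,-10,0,0,0,255,0,0,-15,0,0,0,255,0,0,-15,0,0,0,255,0,0,-15,0,0,0,255,0,0,0,0,0,0,255,0,0,0,0,0,0,255,0,0,0,0,0,0,255],
)

```text
time: 7.47
position: [463.8, 237.2, 145.6]
orientation: [0.881, 0.472, 0.0, 0.0]
contact_force: [0.0, 0.4, 0.2]
grip_width: 36.9
```

```bash
python3 - <<'E'
from h import *
from cell import env
o=env.get_obs();f=env.grab_frame("wrist");print(o["time"],o["position"],yaw(o),o["grip_width"])
c=f["color"];K=f["K"];T=wristT(o,f);u=proj(K,T,[463,236.6,60]);print(u)
cv2.imwrite("pics/w6b.png",cv2.resize(c[190:390,240:420],None,fx=3,fy=3)[:,:,::-1])
for n,(x0,y0) in (("scene",(230,260)),("top",(240,200))):
  g=env.grab_frame(n);cv2.imwrite(f"pics/{n}6.png",cv2.resize(g["color"][y0:y0+100,x0:x0+110],None,fx=5,fy=5)[:,:,::-1])
E
```

```text
7.4667 [463.76846699 237.22589388 145.64408673] (np.float64(56.37629752131185), array([ 4.00724504e-04,  1.68584664e-04, -9.99999905e-01])) 36.918098650153894
[321.75561227 259.90220294]
```

View pics/w6b.png

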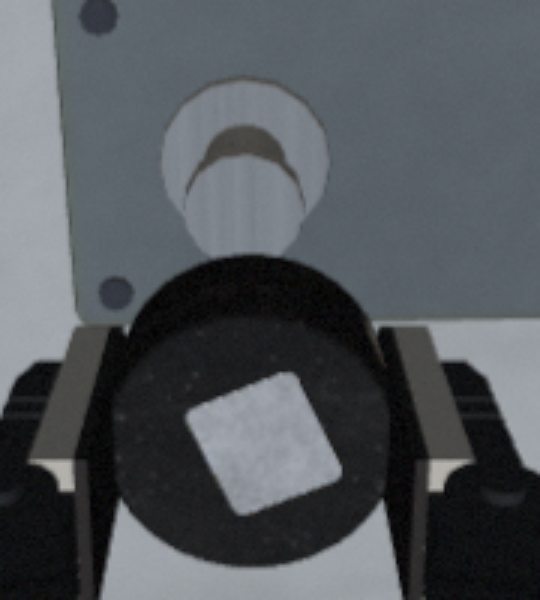

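View pics/scene6.png

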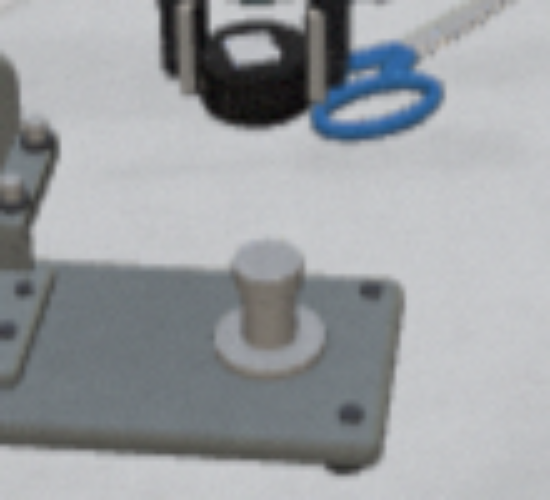

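Call:
send_rows(
  steps=[-1,-1,-15,0,0,0,255,0,0,-20,0,0,0,255,0,0,-15,0,0,0,255,0,0,-8,0,0,0,255,0,0,-4,0,0,0,255,0,0,-2,0,0,0,255,0,0,0,0,0,0,255,0,0,0,0,0,0,255],
)

```text
time: 8.28
position: [463.2, 236.5, 82.1]
orientation: [0.881, 0.472, 0.001, 0.0]
contact_force: [-0.3, -0.5, -0.2]
grip_width: 37.2
```

```bash
python3 - <<'E'
from h import *
from cell import env
o=env.get_obs();print(o["time"],o["position"],yaw(o),o["grip_width"],o["contact_force"])
for n,(x0,y0) in (("scene",(230,260)),("top",(240,200))):
  g=env.grab_frame(n);cv2.imwrite(f"pics/{n}7.png",cv2.resize(g["color"][y0:y0+100,x0:x0+110],None,fx=5,fy=5)[:,:,::-1])
E
```

```text
8.2833 [463.19497362 236.52293059  82.09655493] (np.float64(56.384170213378916), array([ 1.36028660e-03,  7.11112065e-04, -9.99998822e-01])) 37.177001114722756 [-0.2540663  -0.53067866 -0.15459847]
```

View pics/scene7.png

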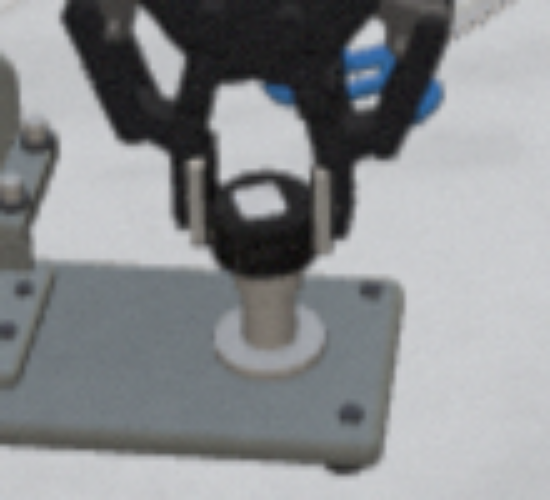

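Call:
send_rows(
  steps=[0,0,-1,0,0,0,255,0,0,-1,0,0,0,255,0,0,-1,0,0,0,255,0,0,-1,0,0,0,255,0,0,0,0,0,0,255,0,0,0,0,0,0,255,0,0,0,0,0,0,255,0,0,0,0,0,0,255],
)

```text
time: 9.05
position: [462.6, 236.2, 77.8]
orientation: [0.881, 0.472, 0.0, 0.0]
contact_force: [-1.2, -1.2, 6.0]
grip_width: 36.8
```

Call:
send_rows(
  steps=[0,0,0,0,0,0,100,0,0,0,0,0,0,80,0,0,0,0,0,0,40,0,0,0,0,0,0,0,0,0,0,0,0,0,0,0,0,0,0,0,0,0,0,0,0,0,0,0,0,0,0,0,0,0,0,0],
)

```text
time: 9.72
position: [462.5, 236.1, 77.2]
orientation: [0.881, 0.472, -0.0, 0.0]
contact_force: [-0.3, -0.5, 0.2]
grip_width: 85.4
```

Call:
send_rows(
  steps=[0,0,5,0,0,0,0,0,0,15,0,0,0,0,0,0,25,0,0,0,0,0,0,35,0,0,0,0,0,0,35,0,0,0,0,0,0,25,0,0,0,0,0,0,0,0,0,0,0,0,0,0,0,0,0,0],
)

```text
time: 10.38
position: [463.7, 236.8, 219.4]
orientation: [0.881, 0.472, 0.002, 0.0]
contact_force: [-0.2, 0.1, -0.7]
grip_width: 85.4
```

```bash
python3 - <<'E'
from h import *
from cell import env
o=env.get_obs();f=env.grab_frame("wrist");print(o["time"],o["position"],yaw(o),o["grip_width"],o["contact_force"])
c=f["color"];K=f["K"];T=wristT(o,f);u=proj(K,T,[463,236.5,81]);print(u)
cv2.imwrite("pics/w8b.png",cv2.resize(c[140:340,220:440],None,fx=3,fy=3)[:,:,::-1])
for n,(x0,y0) in (("scene",(230,260)),("top",(240,200))):
  g=env.grab_frame(n);cv2.imwrite(f"pics/{n}8.png",cv2.resize(g["color"][y0:y0+100,x0:x0+110],None,fx=5,fy=5)[:,:,::-1])
E
```

```text
10.3833 [463.71509119 236.81175122 219.41980965] (np.float64(56.38727071615696), array([ 0.00416049,  0.00213839, -0.99998906])) 85.37742889251672 [-0.22379567  0.08584452 -0.70078837]
[321.67692392 236.00586884]
```

View pics/scene8.png

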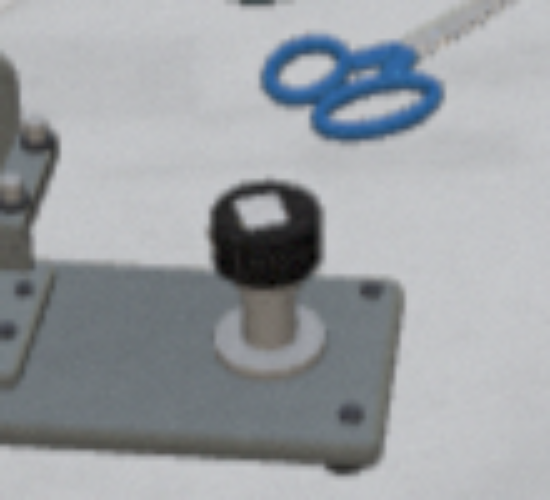

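View pics/w8b.png

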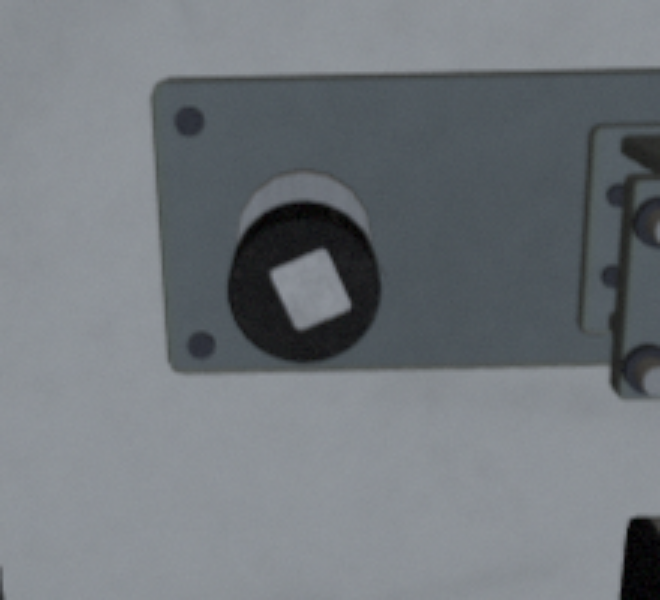

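Call:
send_rows(
  steps=[0,0,30,0,0,1,0,0,0,35,0,0,0,0,4,6,35,0,0,0,0,14,21,25,0,0,0,0,17,27,0,0,0,0,0,17,27,0,0,0,0,0,17,27,0,0,0,0,0,15,23,0,0,0,0,0],
)

```text
time: 11.2
position: [546.9, 368.6, 340.2]
orientation: [0.877, 0.48, -0.001, 0.0]
contact_force: [0.8, -0.8, 1.3]
grip_width: 85.5
```

Call:
send_rows(
  steps=[0,0,0,0,0,0,0,0,0,0,0,0,0,0,0,0,0,0,0,0,0,0,0,0,0,0,0,0,0,0,0,0,0,0,0,0,0,0,0,0,0,0,0,0,0,0,0,0,0,0,0,0,0,0,0,0],
)

```text
time: 11.87
position: [546.3, 366.7, 342.9]
orientation: [0.877, 0.48, 0.0, -0.0]
contact_force: [0.3, 0.8, 0.2]
grip_width: 85.5
```

```bash
python3 - <<'E'
from h import *
from cell import env
o=env.get_obs();f=env.grab_frame("wrist");print(o["time"],o["position"],yaw(o),o["joints"],o["contact_force"])
c=f["color"];K=f["K"];T=wristT(o,f);u=proj(K,T,[547.8,368.5,281]);print(u)
ey=np.array([-.841,.540,0])
for s in(-37,37):print(proj(K,T,np.array([547.8,368.5,281])+s*ey))
cv2.imwrite("pics/w9.png",c[:,:,::-1])
E
```

```text
11.8667 [546.33792704 366.71794721 342.92490279] (np.float64(57.36023988071321), array([ 6.09406289e-04,  4.18255361e-04, -9.99999727e-01])) [5.91151044e-01 4.97644480e-01 4.79583556e-01 1.55199631e+00
 7.64476613e-06 1.16082243e+00] [0.25411181 0.75629605 0.21153491]
[327.22905981 275.06397792]
[326.8398103  331.56659751]
[327.66399554 211.92964638]
```

View pics/w9.png

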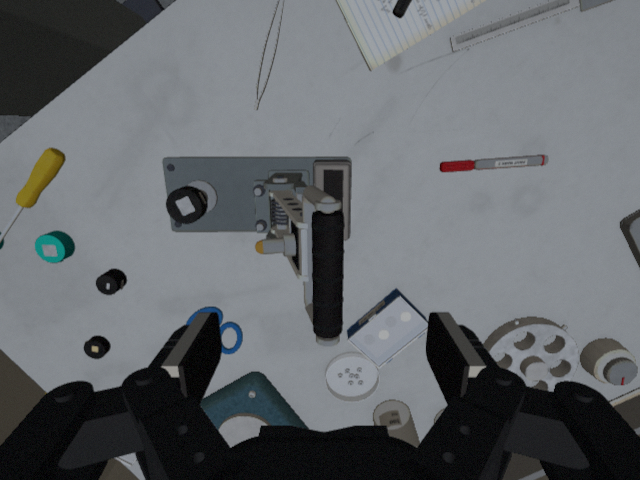

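Call:
send_rows(
  steps=[1,2,-10,0,0,0,0,0,0,-15,0,0,0,0,0,0,-15,0,0,0,0,0,0,-12,0,0,0,0,0,0,-10,0,0,0,0,0,0,-5,0,0,0,0,0,0,0,0,0,0,0,0,0,0,0,0,0,0],
)

```text
time: 12.58
position: [547.4, 369.1, 275.0]
orientation: [0.877, 0.48, -0.0, 0.0]
contact_force: [-0.3, 0.4, 0.6]
grip_width: 85.3
```

```bash
python3 - <<'E'
from h import *
from cell import env
o=env.get_obs();f=env.grab_frame("wrist");print(o["time"],o["position"],yaw(o),o["contact_force"])
cv2.imwrite("pics/w10.png",f["color"][:,:,::-1])
g=env.grab_frame("scene");cv2.imwrite("pics/s10.png",cv2.resize(g["color"][130:350,140:330],None,fx=2.7,fy=2.7)[:,:,::-1])
E
```

```text
12.5833 [547.35304157 369.12195808 275.02091289] (np.float64(57.38626898923219), array([-5.05158884e-04, -3.28494123e-04, -9.99999818e-01])) [-0.25705033  0.38261089  0.62453148]
```

View pics/w10.png

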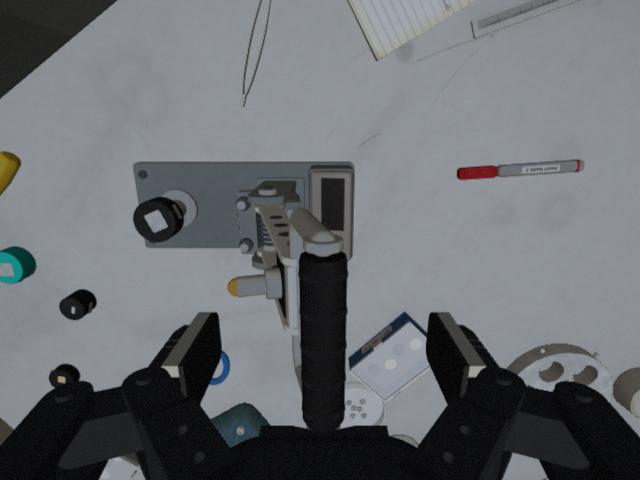

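View pics/s10.png

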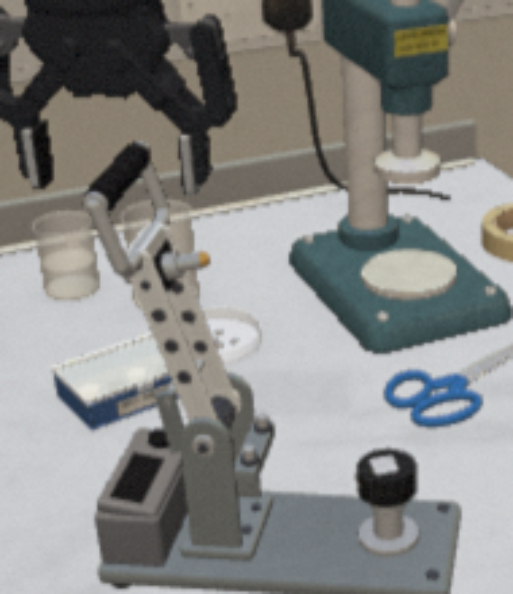

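The bar is midway between the jaws, at x≈323, and the specimen is upright on the anvil. I'll close on the bar.

Call:
send_rows(
  steps=[0,0,0,0,0,0,80,0,0,0,0,0,0,160,0,0,0,0,0,0,200,0,0,0,0,0,0,255,0,0,0,0,0,0,255,0,0,0,0,0,0,255,0,0,0,0,0,0,255,0,0,0,0,0,0,255],
)

```text
time: 13.35
position: [547.5, 369.0, 275.5]
orientation: [0.877, 0.48, 0.0, 0.0]
contact_force: [-0.3, 0.1, 2.2]
grip_width: 15.9
```

```bash
cat > traj.py <<'E'
from h import *
A=np.array([463,236.5,0]);psi=np.radians(57.3)
ex=np.array([np.cos(psi),np.sin(psi),0]);ey=np.array([-ex[1],ex[0],0]);ez=np.array([0,0,1.])
H=A+112*ex+112*ez
def tcp(phi,beta,off=5):
    a=np.radians(phi-15);b=np.radians(beta)
    return H+175*(-np.sin(a)*ex+np.cos(a)*ez)+off*(-np.cos(b)*ez+np.sin(b)*ex)
E
python3 - <<'E'
from traj import *
from cell import env
o=env.get_obs();print(o["position"],o["grip_width"],o["contact_force"],o["time"])
p=tcp(0,0);print(p)
N=40;BE=60.
for i in range(1,N+1):
    s=i/N;s0=(i-1)/N
    d=tcp(105*s,BE*s,6)-tcp(105*s0,BE*s0,6);r=-ey*BE/N
    print(i,np.round(d,1),np.round(r,2),np.round(tcp(105*s,BE*s,6)) if i%8==0 else "")
E
```

```text
[547.48567995 369.02557677 275.54153168] 15.946398827860957 [-0.34363709  0.12833037  2.23576726] 13.35
[547.97620057 368.86403556 276.0370196 ]
1 [-4.1 -6.4  1.9] [ 1.26 -0.81 -0.  ] 
2 [-4.2 -6.5  1.5] [ 1.26 -0.81 -0.  ] 
3 [-4.2 -6.5  1.2] [ 1.26 -0.81 -0.  ] 
4 [-4.2 -6.6  0.8] [ 1.26 -0.81 -0.  ] 
5 [-4.2 -6.6  0.5] [ 1.26 -0.81 -0.  ] 
6 [-4.2 -6.6  0.1] [ 1.26 -0.81 -0.  ] 
7 [-4.2 -6.6 -0.3] [ 1.26 -0.81 -0.  ] 
8 [-4.2 -6.6 -0.6] [ 1.26 -0.81 -0.  ] [514. 316. 280.]
9 [-4.2 -6.6 -1. ] [ 1.26 -0.81 -0.  ] 
10 [-4.2 -6.5 -1.3] [ 1.26 -0.81 -0.  ] 
11 [-4.1 -6.5 -1.7] [ 1.26 -0.81 -0.  ] 
12 [-4.1 -6.4 -2.1] [ 1.26 -0.81 -0.  ] 
13 [-4.  -6.3 -2.4] [ 1.26 -0.81 -0.  ] 
14 [-4.  -6.2 -2.7] [ 1.26 -0.81 -0.  ] 
15 [-3.9 -6.1 -3.1] [ 1.26 -0.81 -0.  ] 
16 [-3.8 -6.  -3.4] [ 1.26 -0.81 -0.  ] [482. 266. 262.]
17 [-3.7 -5.8 -3.7] [ 1.26 -0.81 -0.  ] 
18 [-3.6 -5.7 -4.1] [ 1.26 -0.81 -0.  ] 
19 [-3.5 -5.5 -4.4] [ 1.26 -0.81 -0.  ] 
20 [-3.4 -5.3 -4.7] [ 1.26 -0.81 -0.  ] 
21 [-3.3 -5.1 -4.9] [ 1.26 -0.81 -0.  ] 
22 [-3.2 -4.9 -5.2] [ 1.26 -0.81 -0.  ] 
23 [-3.  -4.7 -5.5] [ 1.26 -0.81 -0.  ] 
24 [-2.9 -4.5 -5.7] [ 1.26 -0.81 -0.  ] [455. 224. 224.]
25 [-2.8 -4.3 -6. ] [ 1.26 -0.81 -0.  ] 
26 [-2.6 -4.1 -6.2] [ 1.26 -0.81 -0.  ] 
27 [-2.4 -3.8 -6.4] [ 1.26 -0.81 -0.  ] 
28 [-2.3 -3.6 -6.6] [ 1.26 -0.81 -0.  ] 
29 [-2.1 -3.3 -6.8] [ 1.26 -0.81 -0.  ] 
30 [-1.9 -3.  -7. ] [ 1.26 -0.81 -0.  ] 
31 [-1.8 -2.8 -7.2] [ 1.26 -0.81 -0.  ] 
32 [-1.6 -2.5 -7.3] [ 1.26 -0.81 -0.  ] [438. 197. 171.]
33 [-1.4 -2.2 -7.4] [ 1.26 -0.81 -0.  ] 
34 [-1.2 -1.9 -7.5] [ 1.26 -0.81 -0.  ] 
35 [-1.  -1.6 -7.6] [ 1.26 -0.81 -0.  ] 
36 [-0.8 -1.3 -7.7] [ 1.26 -0.81 -0.  ] 
37 [-0.6 -1.  -7.8] [ 1.26 -0.81 -0.  ] 
38 [-0.4 -0.7 -7.8] [ 1.26 -0.81 -0.  ] 
39 [-0.3 -0.4 -7.9] [ 1.26 -0.81 -0.  ] 
40 [-0.1 -0.1 -7.9] [ 1.26 -0.81 -0.  ] [432. 188. 109.]
```

Call:
send_rows(
  steps=[-4.1,-6.4,1.9,1.26,-0.81,0,255,-4.2,-6.5,1.5,1.26,-0.81,0,255,-4.2,-6.5,1.2,1.26,-0.81,0,255,-4.2,-6.6,0.8,1.26,-0.81,0,255,-4.2,-6.6,0.5,1.26,-0.81,0,255,-4.2,-6.6,0.1,1.26,-0.81,0,255,-4.2,-6.6,-0.3,1.26,-0.81,0,255,-4.2,-6.6,-0.6,1.26,-0.81,0,255],
)

```text
time: 14.02
position: [515.5, 318.8, 282.0]
orientation: [0.872, 0.478, 0.095, -0.052]
contact_force: [2.0, 5.1, -0.3]
grip_width: 16.2
```

```bash
cat > chk.py <<'E'
from traj import *
from cell import env
import sys
o=env.get_obs();y=yaw(o);print(o["time"],o["position"].round(1),"toolz in stand",(y[1]@ex).round(3),(y[1]@ey).round(3),y[1][2].round(3),"F",o["contact_force"].round(1),"w",round(o["grip_width"],1),o["joints"].round(2))
M=R.from_quat(o["orientation"]).as_matrix();g=o["position"]-5*M[:,2];d=g-H
print("grasp rel hinge: r",np.hypot(d@ex,d[2]).round(1),"phi",np.round(15+np.degrees(np.arctan2(-d@ex,d[2])),1),"ey",(d@ey).round(1))
n=sys.argv[1]
g=env.grab_frame("scene");cv2.imwrite(f"pics/s{n}.png",cv2.resize(g["color"][130:350,140:360],None,fx=2.7,fy=2.7)[:,:,::-1])
E
python3 chk.py 11
```

```text
14.0167 [515.5 318.8 282. ] toolz in stand 0.216 -0.0 -0.976 F [ 2.   5.1 -0.3] w 16.2 [ 0.5   0.25 -0.08  1.05  0.1   1.08]
grasp rel hinge: r 175.6 phi 20.1 ey 0.3
```

View pics/s11.png

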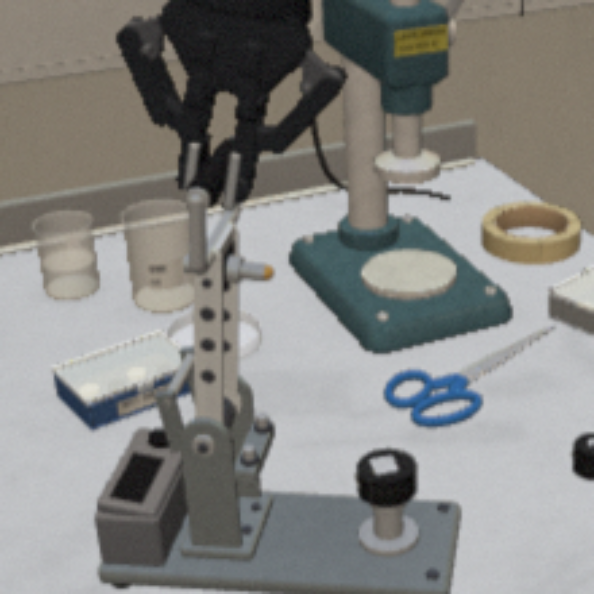

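The arm is swinging with the grip, now near vertical, and forces are low. Continuing.

Call:
send_rows(
  steps=[-4.2,-6.6,-1.0,1.26,-0.81,0,255,-4.2,-6.5,-1.3,1.26,-0.81,0,255,-4.1,-6.5,-1.7,1.26,-0.81,0,255,-4.1,-6.4,-2.1,1.26,-0.81,0,255,-4.0,-6.3,-2.4,1.26,-0.81,0,255,-4.0,-6.2,-2.7,1.26,-0.81,0,255,-3.9,-6.1,-3.1,1.26,-0.81,0,255,-3.8,-6.0,-3.4,1.26,-0.81,0,255],
)

```text
time: 14.73
position: [483.9, 269.2, 267.4]
orientation: [0.856, 0.47, 0.188, -0.102]
contact_force: [-1.9, 4.6, 9.9]
grip_width: 16.4
```

```bash
python3 chk.py 12
```

```text
14.7333 [483.9 269.2 267.4] toolz in stand 0.417 -0.001 -0.909 F [-1.9  4.6  9.9] w 16.4 [ 0.37  0.06 -0.42  0.73  0.25  0.98]
grasp rel hinge: r 176.8 phi 40.2 ey 0.1
```

Call:
send_rows(
  steps=[-3.7,-5.8,-3.7,1.26,-0.81,0,255,-3.6,-5.7,-4.1,1.26,-0.81,0,255,-3.5,-5.5,-4.4,1.26,-0.81,0,255,-3.4,-5.3,-4.7,1.26,-0.81,0,255,-3.3,-5.1,-4.9,1.26,-0.81,0,255,-3.2,-4.9,-5.2,1.26,-0.81,0,255,-3.0,-4.7,-5.5,1.26,-0.81,0,255,-2.9,-4.5,-5.7,1.26,-0.81,0,255],
)

```text
time: 15.45
position: [456.3, 225.9, 228.3]
orientation: [0.833, 0.457, 0.275, -0.149]
contact_force: [-6.8, -4.3, 16.2]
grip_width: 16.2
```

```bash
python3 chk.py 13
```

```text
15.45 [456.3 225.9 228.3] toolz in stand 0.594 -0.001 -0.805 F [-6.8 -4.3 16.2] w 16.2 [ 0.2  -0.04 -0.74  0.39  0.44  0.88]
grasp rel hinge: r 175.3 phi 61.6 ey -0.1
```

View pics/s13.png

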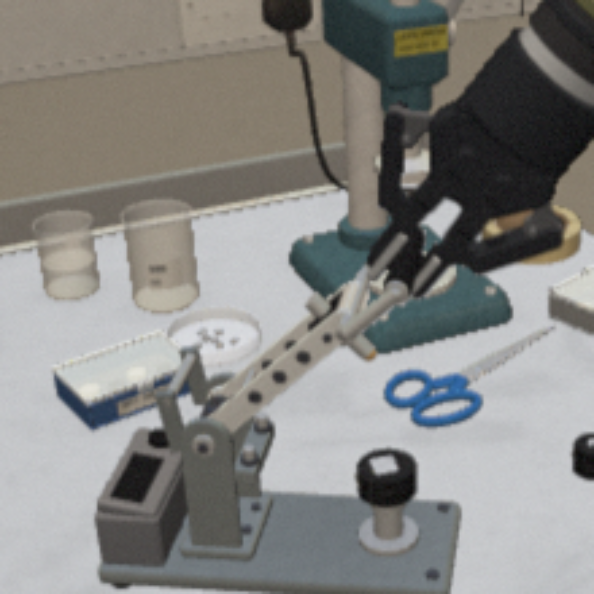

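Call:
send_rows(
  steps=[-2.8,-4.3,-6.0,1.26,-0.81,0,255,-2.6,-4.1,-6.2,1.26,-0.81,0,255,-2.4,-3.8,-6.4,1.26,-0.81,0,255,-2.3,-3.6,-6.6,1.26,-0.81,0,255,-2.1,-3.3,-6.8,1.26,-0.81,0,255,-1.9,-3.0,-7.0,1.26,-0.81,0,255,-1.8,-2.8,-7.2,1.26,-0.81,0,255,-1.6,-2.5,-7.3,1.26,-0.81,0,255],
)

```text
time: 16.17
position: [438.2, 197.6, 172.5]
orientation: [0.8, 0.439, 0.359, -0.195]
contact_force: [-1.0, 0.1, 6.7]
grip_width: 16.1
```

```bash
python3 chk.py 14
```

```text
16.1667 [438.2 197.6 172.5] toolz in stand 0.745 -0.001 -0.667 F [-1.   0.1  6.7] w 16.1 [ 0.02  0.01 -1.04 -0.04  0.67  0.78]
grasp rel hinge: r 174.0 phi 83.5 ey -0.1
```

View pics/s14.png

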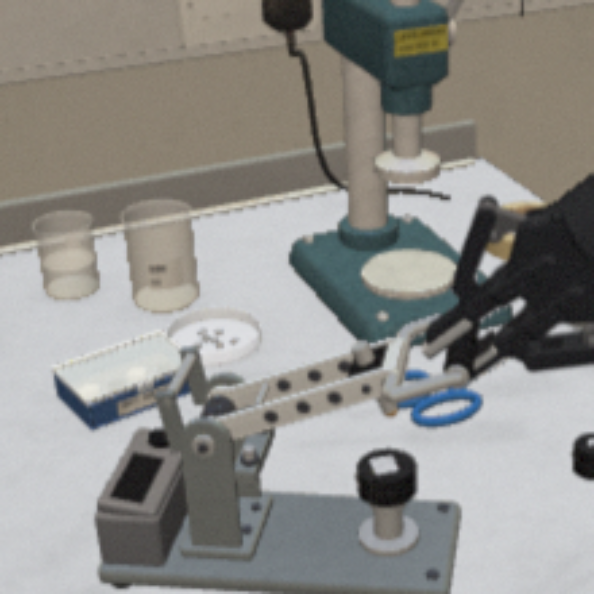

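Call:
send_rows(
  steps=[-0.9,-1.3,-4.3,0,0,0,255,-0.8,-1.2,-4.4,0,0,0,255,-0.7,-1.1,-4.4,0,0,0,255,-0.7,-1.0,-4.4,0,0,0,255,-0.6,-1.0,-4.4,0,0,0,255,-0.5,-0.9,-4.4,0,0,0,255,-0.5,-0.8,-4.5,0,0,0,255,-0.4,-0.7,-4.5,0,0,0,255],
)

```text
time: 16.88
position: [433.7, 190.5, 137.5]
orientation: [0.8, 0.439, 0.358, -0.195]
contact_force: [-2.6, 1.4, 6.3]
grip_width: 16.4
```

```bash
python3 chk.py 15
```

```text
16.8833 [433.7 190.5 137.5] toolz in stand 0.745 0.001 -0.667 F [-2.6  1.4  6.3] w 16.4 [-0.01  0.09 -1.11 -0.17  0.68  0.76]
grasp rel hinge: r 172.7 phi 95.4 ey -0.2
```

View pics/s15.png

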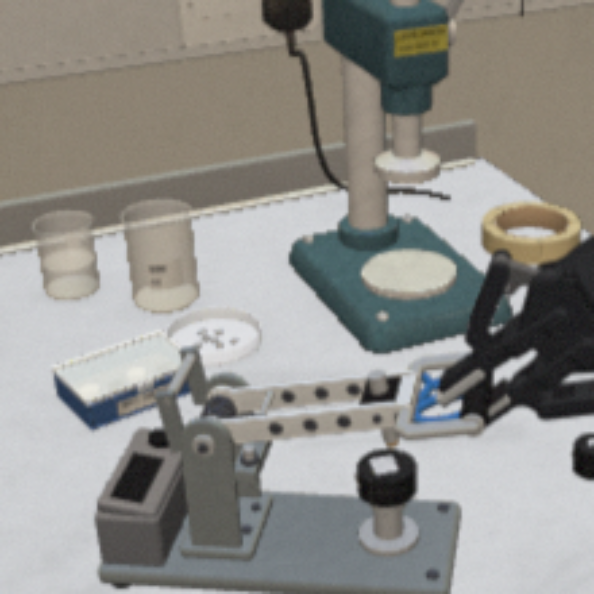

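Call:
send_rows(
  steps=[-0.3,-0.5,-3.2,0,0,0,255,-0.2,-0.4,-3.2,0,0,0,255,-0.2,-0.3,-3.2,0,0,0,255,-0.2,-0.3,-3.2,0,0,0,255,-0.1,-0.2,-3.2,0,0,0,255,-0.1,-0.1,-3.2,0,0,0,255,0,0,-3.2,0,0,0,255,0,0,-3.2,0,0,0,255],
)

```text
time: 17.6
position: [432.7, 189.0, 112.0]
orientation: [0.8, 0.44, 0.359, -0.196]
contact_force: [-2.4, 0.3, 9.5]
grip_width: 16.0
```

```bash
python3 chk.py 16
```

```text
17.6 [432.7 189.  112. ] toolz in stand 0.746 0.001 -0.666 F [-2.4  0.3  9.5] w 16.0 [-0.01  0.16 -1.15 -0.28  0.69  0.75]
grasp rel hinge: r 172.1 phi 103.9 ey -0.2
```

View pics/s16.png

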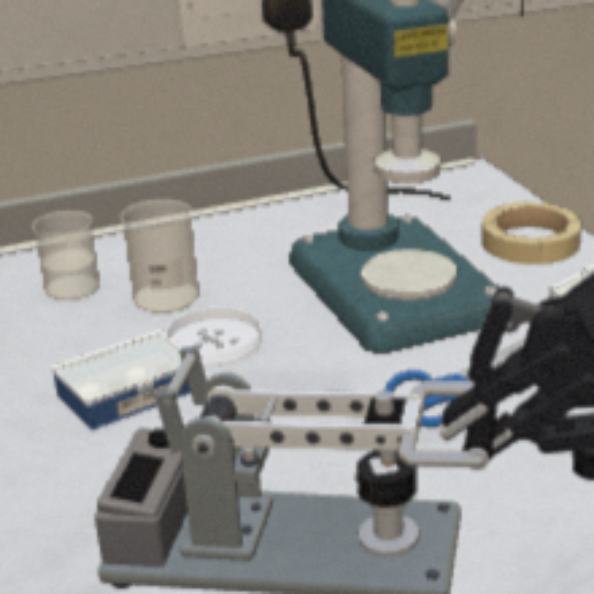

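Call:
send_rows(
  steps=[0,0,-1,0,0,0,255,0,0,-1,0,0,0,255,0,0,-1,0,0,0,255,0,0,-1,0,0,0,255,0,0,0,0,0,0,255,0,0,0,0,0,0,255,0,0,0,0,0,0,255,0,0,0,0,0,0,255],
)

```text
time: 18.32
position: [432.7, 188.9, 108.5]
orientation: [0.8, 0.44, 0.359, -0.196]
contact_force: [-3.5, -0.2, 10.4]
grip_width: 15.8
```

```bash
python3 chk.py 17
```

```text
18.3167 [432.7 188.9 108.5] toolz in stand 0.746 0.001 -0.666 F [-3.5 -0.2 10.4] w 15.8 [-0.01  0.17 -1.16 -0.3   0.69  0.75]
grasp rel hinge: r 172.1 phi 105.1 ey -0.2
```

Call:
send_rows(
  steps=[0,0,-1,0,0,0,255,0,0,-1,0,0,0,255,0,0,-1,0,0,0,255,0,0,0,0,0,0,255,0,0,0,0,0,0,255,0,0,0,0,0,0,255,0,0,0,0,0,0,255,0,0,0,0,0,0,255],
)

```text
time: 19.03
position: [432.7, 189.0, 105.7]
orientation: [0.8, 0.439, 0.359, -0.196]
contact_force: [-5.2, -1.7, 13.8]
grip_width: 16.2
```

```bash
python3 chk.py 18
```

```text
19.0333 [432.7 189.  105.7] toolz in stand 0.746 0.001 -0.665 F [-5.2 -1.7 13.8] w 16.2 [-0.01  0.18 -1.16 -0.31  0.69  0.75]
grasp rel hinge: r 172.1 phi 106.0 ey -0.2
```

Call:
send_rows(
  steps=[0,0,-1,0,0,0,255,0,0,-1,0,0,0,255,0,0,-1,0,0,0,255,0,0,0,0,0,0,255,0,0,0,0,0,0,255,0,0,0,0,0,0,255,0,0,0,0,0,0,255,0,0,0,0,0,0,255],
)

```text
time: 19.75
position: [433.0, 189.3, 103.3]
orientation: [0.799, 0.44, 0.36, -0.196]
contact_force: [-6.0, -1.4, 17.6]
grip_width: 16.0
```

```bash
python3 chk.py 19; python3 - <<'E'
from h import *
from cell import env
f=env.grab_frame("scene");cv2.imwrite("pics/s19b.png",cv2.resize(f["color"][250:345,200:340],None,fx=5.5,fy=5.5,interpolation=cv2.INTER_CUBIC)[:,:,::-1])
f=env.grab_frame("wrist");cv2.imwrite("pics/w19.png",f["color"][:,:,::-1])
E
```

```text
19.75 [433.  189.3 103.3] toolz in stand 0.747 0.001 -0.664 F [-6.  -1.4 17.6] w 16.0 [-0.01  0.19 -1.17 -0.32  0.69  0.75]
grasp rel hinge: r 171.7 phi 106.8 ey -0.2
```

View pics/s19b.png

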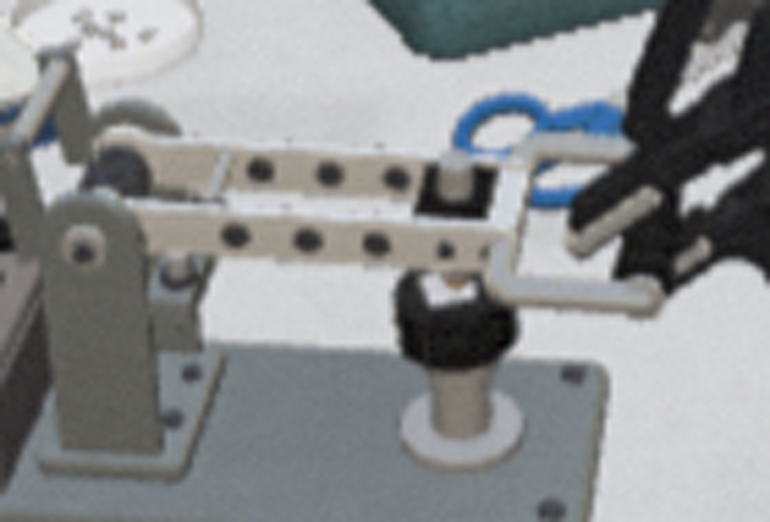

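View pics/w19.png

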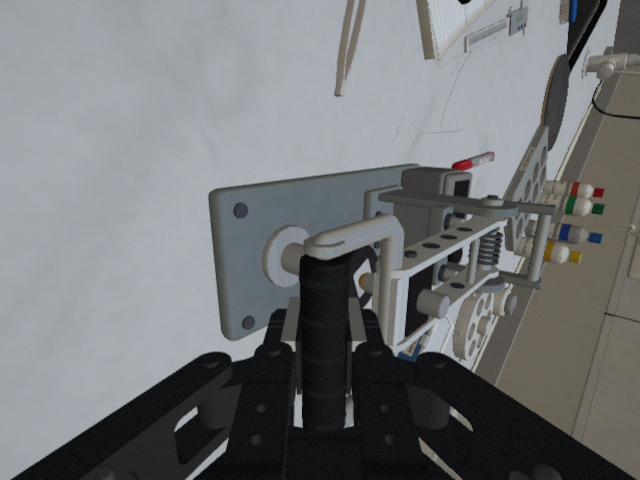

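```bash
python3 - <<'E'
from traj import *
from cell import env
f=env.grab_frame("scene");K=f["K"];T=f["pose"];c=f["color"]
g=c[250:345,200:340]
# dark dots on near plate: subpixel centroids
gr=255-cv2.cvtColor(g,cv2.COLOR_RGB2GRAY).astype(float)
pts=[]
for (u,v) in [(235,237),(307,241),(375,244)]:
    x,y=u/5.5-.4,v/5.5-.4; xi,yi=int(round(x)),int(round(y))
    w=np.clip(gr[yi-3:yi+4,xi-3:xi+4]-120,0,None);Y,X=np.mgrid[yi-3:yi+4,xi-3:xi+4]
    pts.append((200+(w*X).sum()/w.sum(),250+(w*Y).sum()/w.sum()))
pts=np.array(pts);print(pts)
s=np.polyfit(pts[:,0],pts[:,1],1)[0];print("slope deg",np.degrees(np.arctan(s)))
As=np.array([466,233.2,0])
for A0 in (A,As):
  for y in(-21,21):
    for phi in(101,103,105,107):
      a=np.radians(phi-15);Hh=A0+112*ex+112*ez+y*ey
      P=[proj(K,T,Hh+r*(-np.sin(a)*ex+np.cos(a)*ez)) for r in(45,70,95)]
      P=np.array(P);print(y,phi,np.degrees(np.arctan(np.polyfit(P[:,0],P[:,1],1)[0])).round(2),P.round(1).tolist())
E
```

```text
[[242.33439745 292.45490822]
 [255.45712038 293.29110936]
 [267.95877122 294.01859337]]
slope deg 3.493324440335221
-21 101 -0.4 [[246.5, 278.7], [260.1, 278.6], [273.7, 278.5]]
-21 103 1.32 [[246.6, 279.4], [260.2, 279.7], [273.9, 280.0]]
-21 105 3.03 [[246.7, 280.1], [260.3, 280.8], [274.0, 281.6]]
-21 107 4.72 [[246.7, 280.8], [260.3, 282.0], [274.0, 283.1]]
21 101 -0.25 [[241.4, 291.8], [255.6, 291.7], [269.8, 291.6]]
21 103 1.45 [[241.5, 292.5], [255.7, 292.9], [270.0, 293.2]]
21 105 3.13 [[241.6, 293.3], [255.8, 294.0], [270.1, 294.8]]
21 107 4.8 [[241.6, 294.0], [255.9, 295.2], [270.1, 296.4]]
-21 101 -0.42 [[247.6, 277.4], [261.1, 277.3], [274.7, 277.2]]
-21 103 1.31 [[247.7, 278.1], [261.3, 278.5], [274.9, 278.8]]
-21 105 3.02 [[247.8, 278.9], [261.4, 279.6], [275.0, 280.3]]
-21 107 4.71 [[247.8, 279.6], [261.4, 280.7], [275.0, 281.8]]
21 101 -0.27 [[242.6, 290.4], [256.7, 290.3], [270.9, 290.3]]
21 103 1.43 [[242.7, 291.1], [256.8, 291.5], [271.1, 291.9]]
21 105 3.12 [[242.8, 291.9], [256.9, 292.7], [271.2, 293.4]]
21 107 4.79 [[242.8, 292.6], [257.0, 293.8], [271.2, 295.0]]
```

Call:
send_rows(
  steps=[0,0,-1,0,0,0,255,0,0,0,0,0,0,255,0,0,0,0,0,0,255,0,0,0,0,0,0,255,0,0,0,0,0,0,255,0,0,0,0,0,0,255,0,0,0,0,0,0,255,0,0,0,0,0,0,255],
)

```text
time: 20.62
position: [433.0, 189.4, 102.6]
orientation: [0.799, 0.44, 0.36, -0.196]
contact_force: [-8.2, -3.9, 21.7]
grip_width: 16.4
```

```bash
python3 chk.py 20;python3 - <<'E'
from cell import env
import cv2
f=env.grab_frame("scene");cv2.imwrite("pics/s20b.png",cv2.resize(f["color"][280:340,250:320],None,fx=8,fy=8,interpolation=cv2.INTER_CUBIC)[:,:,::-1])
E
```

```text
20.6167 [433.  189.4 102.6] toolz in stand 0.748 0.001 -0.664 F [-8.2 -3.9 21.7] w 16.4 [-0.01  0.19 -1.17 -0.33  0.69  0.75]
grasp rel hinge: r 171.7 phi 107.0 ey -0.2
```

View pics/s20b.png

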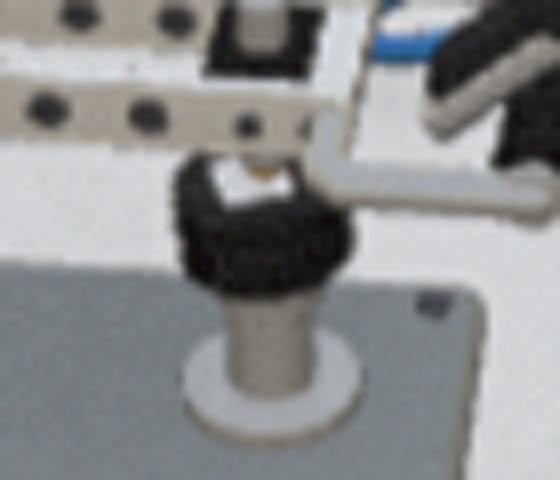

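The probe tip is on the metal section at about (262,170) in the crop. The specimen is upright, the arm is level at its stop, and the force is steady at 22 N. I'm handing in.

```bash
python3 -c "
from cell import env
print(env.hand_in())"
```

```text
the job is handed in; nothing more can be done
None
```

The widest black specimen is on the anvil, and the stand's arm is pulled down to its stop with the gripper still holding the handle. I handed the job in at about 20.6 s.

- **Placing:** I let go of the specimen upright on the anvil, and the wrist and scene views both showed it centred. The smaller specimens and the look-alikes were never touched.
- **Swing:** I pulled the arm over slowly, at about 0.2 rad/s near the end, so it did not slam.
- **Last checks:**
  - From the scene picture the arm angle is about 105.4°, and the stop is at 105°.
  - The hand feels about 22 N upward, against about 8 N from the springs alone, which also points to the arm being on the stop.
  - The probe tip sits on the metal section, the specimen is upright, and the fingers are well clear of it.
- **Disagreements:**
  - The scene camera put the anvil about 4 mm from where the wrist camera did. I used the wrist value, which agreed in two views.
  - The bar slipped a few mm in the pads, so the gripper pose gives about 107° for the arm.
  - The gripper read about 37 mm on the 40 mm specimen and about 16 mm on the 18 mm bar.

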